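# Reset the swivel nut of a microscope stand by feel

### The job

Reset the clearance of this microscope stand's swivel: with the nut bar, feel along the rim of the ring nut hidden under the dust cap until the tongue drops into a notch, and stop there. Swing it clockwise, seen from above, until the nut bottoms, without forcing it, then back the nut off one eighth of a turn. Draw the bar out, lay it on the bench clear of the swivel, and leave the other things where they are.

Things in the scene. Friction and masses are not known exactly. Their poses are not given: they have to be found in the camera images.
- swivel: Swivel base of a microscope stand, bolted down, axis upright. Grey cast foot: flange 168 mm across, 11 mm high, then a shoulder 124 mm across with a flat top 38 mm high. Above it an open groove all round, 38 to 58 mm high, then a dark round dust cap 136 mm across, 58 to 72 mm high, a hub and a bare post stub 28 mm across, its top 146 mm high. Origin: on the axis at bench height, z up.
- nut_middle (a point): On the swivel's axis at the groove's mid height, 48 mm up: middle of the ring nut, which lies at the back of the groove, hidden under the cap. Its rim (radius 45 mm) fills the groove's height and has six notches 60 degrees apart, each 11.5 mm wide, parallel-sided, open outward, floor 36 mm from the axis. Where they stand round the axis is unknown and differs each time.
- ring_nut (a joint): Turn of the ring nut, rad: 0 is bottomed (hard stop); grows as it is backed off counter-clockwise seen from above; one eighth turn is 0.785. Starts 0.35 to 0.6. It does not tell where the notches stand. Stiff: about 0.2 N m (5 N at the rim) turns it, and it stays where it is left; a touch of 3 to 4 N on the rim does not turn it. Bottomed, 10 N at the rim is plenty.
- nut_bar: Nut bar, 170 mm long, 0.2 kg, lying on the bench: dark ribbed steel grip 22 mm wide, 24 mm high, from 70 mm behind the origin to 8 mm ahead, steel collar to 20 mm ahead, then a flat steel tongue 8 mm high, 12 mm wide (9 mm wide from 60 mm ahead). Origin: underside of the grip, 8 mm behind its front end, near the centre of mass; x runs along the bar to the tongue's tip, z up.
- bar_tip (a point): The middle of the end of the nut bar's tongue, 100 mm ahead of the bar's origin and 12 mm above it. The last 3 mm of the tongue are 6 mm wide. In a notch the tongue has 2.5 mm of side play, and it gives a little in the grip, so take up the slack on reversing before counting the turn.
- cutters: Loose side cutters with blue sleeved handles, 112 mm long, 12 mm high, lying flat, to be left alone. Origin: centre of the underside.
- jar: A loose round jar with a blue lid, 63 mm across, 53 mm high, to be left alone. Origin: centre of its underside.
- tape: A loose roll of black tape lying flat, 67 mm across, 18 mm high, to be left alone. Origin: centre of its underside.

How it is judged:
By the outcome, as a careful person would: the job done as asked, in the order asked, and still so for the second after the job is handed in, with the robot touching nothing.
It also fails if it takes over 72 s, if anything falls off the work surface, if the arm or the gripper's body presses on something with over 40 N, if the wrist force passes 120 N, or if a joint passes its speed limit or range.

### The arm

A 6-joint arm with a two-finger parallel gripper is mounted at the origin on a cart in front of the work surface, level with it; the furniture and walls round the work are solid. World frame = base frame: x ahead of the robot, y to its left, z up, the work surface at z = 0. Lengths are in mm, angles in rad, forces in N, time in s.
With the tool pointing down it reaches from about 300 to 850 mm from the base axis. Payload 5.4 kg.
Tool frame: the origin (TCP) lies at the very end of the fingers, on their centre line; the grasp point (between the pads) lies 19 mm behind it; z points along the fingers, y is the line along which they close (so a half turn about z gives the same grasp; the last joint's range is limited). The gripper opens to 85 mm and grips with 20 to 120 N. Pads are 22 mm wide; open, the fingers measure 114 mm over their backs; the gripper's body (76 mm by 85 mm) begins 54 mm behind the grasp point. The pads swing forward as they close: fully open they stand 13 mm farther back than shut.
Start: joints at [-1.498, 0.158, 1.597, -0, 1.386, -0.21], TCP at [160.428, -552.15, 231.299] pointing down, gripper open.
Joint ranges: [-2.91, 2.91], [-0.94, 2.29], [0.18, 2.7], [-1.29, 4.43], [0.17, 2.64], [-3, 3]. Speed limits (rad/s): [2.57, 2.57, 3.14, 3.14, 3.14, 3.14].

### API

Orientations are given as a 3x3 rotation matrix whose columns are the frame's x, y, z axes.
In Python, from bench import get_state, vision, manip gives the robot as it stands.
- The arm moves only by the shell command python3 -m pendant 'ROWS'. ROWS is JSON, one flat list of numbers, 7 for each row, row after row: the turn, a rotation vector about the tool's x, y, z in rad, then the shift along the tool's x, y, z in cm, then the opening, from 0 (shut) to 1 (fully open). In form: [wx, wy, wz, x, y, z, fingers, wx, wy, wz, x, y, z, fingers, ...]. A call has exactly 10 rows; each row shifts and turns the commanded pose from where the row before left it, along the tool's axes as they then stand; what a row does not reach is not made up. A row lasts 1/8 s, in which the tool goes at most 62.5 mm and 10.7 degrees, less where a joint would pass 70% of its speed; a pose out of reach is approached as far as the arm can. A call is refused whole if a number of a shift passes 6.25 or a number of a turn 0.188, either way. A call with a gripper value outside its range is refused whole. The fingers move at their own pace and stop on an object; the grip force is fixed at half the most. Time passes only in rows, so rows that do not move let the fingers close, or fill a call up. It gives the time, the measured TCP pose, the force, the opening and the grip force at its end, in the units of the state.
- get_state(): the state, without advancing time (a new reading comes with each control period).
- vision.grab_frame(name): name is "side" or "top"; returns (picture, depth): 420x560x3 uint8, red, green, blue; 420x560 float32, mm along the optical axis (not along the pixel's ray), 0 where there is no reading.
- vision.camera_params(name): a dict with "fov_y" (degrees; the focal length in pixels is half the picture's height over the tangent of half this angle, whatever the lens; pixels are square), "cx", "cy" (the principal point, pixels), "eye" and "orientation" of the camera in the world. Camera axes: x right, y up, looking along -z (the intrinsics and any distortion apply to the point x, -y, -z); pixel columns grow to the right and rows downward; lengths in mm; the calibration is good to about 2 mm. A picture is of the moment at which its call begins. camera_params takes no time and is no camera call.
- manip.finish_job(): hands the job in; it is judged then, once.
The state is a dict: "clock": time; "q": joint angles; "dq": joint speeds; "joint_efforts": joint torques, N m; "tool_pos": TCP position; "ee_rot": TCP orientation; "contact_force": force on the tool from outside, world axes, zero at the start; "torque": the same for the moment, N m; "opening": finger opening in mm; "grasp_force": force on a finger pad.
Only numpy, scipy, OpenCV 4.12 (cv2) and the standard library are available. Lean on these libraries where they do the work, as an engineer would, in place of code of your own. Each camera call takes 0.05 s, during which the arm holds its last target. There are 200 camera calls.

## Working session

There is one attempt and no reset: what is moved stays moved. The work goes in short steps, Python scripts to look and compute and a shell command to move; the robot and the scene stay as the last step left them, time stands still between calls to the robot, and variables do not carry over. Pictures are saved under pics/ and viewed, at most 10 in all, crops included, and the job is handed in when it is done.

```bash
ls; mkdir -p pics; python3 - <<'E'
from bench import get_state, vision, manip
import cv2,numpy as np
s=get_state(); print({k:np.round(v,3).tolist() for k,v in s.items()})
for n in("side","top"):
    p,d=vision.grab_frame(n); cv2.imwrite(f"pics/{n}0.png",p[:,:,::-1]); np.save(f"pics/{n}0.npy",d)
    print(n,vision.camera_params(n), d.min(),d.max())
E
```

```text
pics
{'clock': 0.0, 'q': [-1.498, 0.159, 1.598, -0.0, 1.386, -0.21], 'dq': [-0.001, 0.001, 0.001, 0.0, -0.0, 0.001], 'joint_efforts': [0.0, -39.6, -33.143, -0.0, 0.008, 0.0], 'tool_pos': [160.385, -551.561, 230.296], 'ee_rot': [[0.96, 0.279, -0.0], [0.279, -0.96, 0.002], [0.0, -0.002, -1.0]], 'contact_force': [0.055, -0.535, -0.242], 'torque': [0.016, 0.043, -0.019], 'grasp_force': 0.0, 'opening': 85.598}
side {'fov_y': 57.10231417378368, 'cx': 283.34648329521957, 'cy': 202.90670236638172, 'eye': array([325.44492193, 780.57582937, 523.8448501 ]), 'orientation': array([[-0.95468188,  0.14950751, -0.25735191],
       [-0.29737056, -0.44318522,  0.84566992],
       [ 0.01237944,  0.88387463,  0.46756003]])} 0.0 2027.4293
top {'fov_y': 52.4204837504024, 'cx': 281.19360661570585, 'cy': 208.33373362721113, 'eye': array([ 351.7916728 ,   12.65489783, 1001.54630726]), 'orientation': array([[-0.13563324,  0.96475256, -0.22551302],
       [-0.99073579, -0.1305079 ,  0.03755381],
       [ 0.0067989 ,  0.22851736,  0.9735161 ]])} 0.0 1880.4218
```

View pics/top0.png

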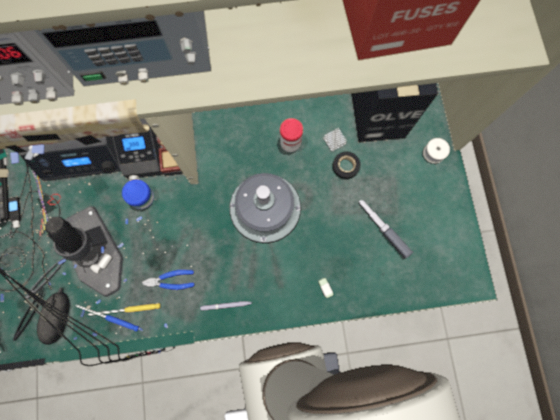

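View pics/side0.png

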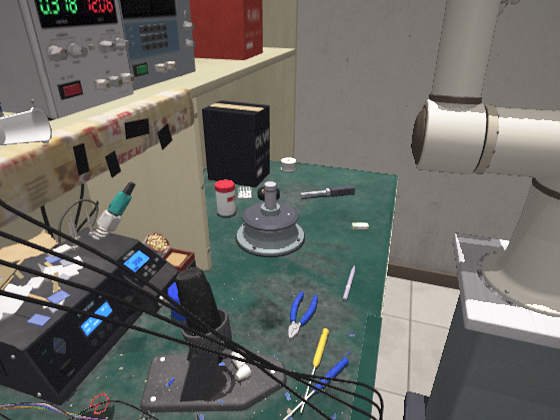

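The top view shows the swivel at about (265,207) with its post top at (263,193). The bar's tongue tip is at (362,203) and its grip end at (408,254). The jar is at (137,193), the cutters at (170,281) and the tape at (346,165). The side view shows the swivel at (270,225), with the bar's tip at (303,194) and grip end at (354,190).

```bash
cat > h.py <<'E'
import numpy as np,cv2
from bench import get_state, vision, manip
def cam(n):
    c=vision.camera_params(n); return c,210/np.tan(np.radians(c['fov_y']/2))
def cloud(n,d):
    c,f=cam(n); v,u=np.mgrid[0:420,0:560]
    p=np.stack([(u-c['cx'])/f*d,-(v-c['cy'])/f*d,-d],-1)
    return p@c['orientation'].T+c['eye']
def onplane(n,uv,z):
    c,f=cam(n); uv=np.atleast_2d(uv).astype(float)
    r=np.stack([(uv[:,0]-c['cx'])/f,-(uv[:,1]-c['cy'])/f,-np.ones(len(uv))],-1)@c['orientation'].T
    return c['eye']+r*((z-c['eye'][2])/r[:,2])[:,None]
def pix(n,P):
    c,f=cam(n); q=(np.atleast_2d(P)-c['eye'])@c['orientation']
    return np.stack([c['cx']-f*q[:,0]/q[:,2],c['cy']+f*q[:,1]/q[:,2]],-1)
def circ(xy):
    A=np.c_[2*xy,np.ones(len(xy))]; s=np.linalg.lstsq(A,(xy**2).sum(1),rcond=None)[0]
    return s[:2],np.sqrt(s[2]+s[:2]@s[:2])
E
python3 - <<'E'
from h import *
for n,roi,broi in(("top",(220,310,165,250),(350,418,192,262)),("side",(230,312,175,258),(296,360,182,204))):
    d=np.load(f"pics/{n}0.npy"); P=cloud(n,d)
    def sub(r): return P[r[2]:r[3],r[0]:r[1]],(d[r[2]:r[3],r[0]:r[1]]>0)
    Q,m=sub(roi)
    z=Q[...,2]
    print(n,'hist',np.histogram(z[m],bins=[-20,-4,4,8,14,20,30,36,40,50,56,62,68,76,90,110,140,144,150,170]))
    for lo,hi in((66,78),(141,151),(7,15)):
        k=m&(z>lo)&(z<hi)
        cs=cv2.findContours(k.astype(np.uint8),0,1)[0]; c=max(cs,key=cv2.contourArea)[:,0]
        h=cv2.convexHull(c)[:,0]
        w=Q[h[:,1],h[:,0]]; print(lo,hi,k.sum(),np.median(z[k]),circ(w[:,:2]), Q[k].mean(0))
    Q,m=sub(broi); z=Q[...,2]; print('bar z',np.histogram(z[m],bins=[-20,-4,-2,0,2,4,6,8,10,12,14,16,18,20,22,24,26,28,40]))
    for lo,hi in((5,40),(5,18),(20,28)):
        k=m&(z>lo)&(z<hi); k=cv2.morphologyEx(k.astype(np.uint8),cv2.MORPH_OPEN,np.ones((2,2)))>0
        w=Q[k]; vx,vy,x0,y0=cv2.fitLine(w[:,:2].astype(np.float32),cv2.DIST_HUBER,0,.01,.01).ravel()
        t=(w[:,:2]-[x0,y0])@[vx,vy]; a=t.min();b=t.max()
        print(lo,hi,k.sum(),'dir',np.arctan2(vy,vx),'ends',(x0+a*vx,y0+a*vy),(x0+b*vx,y0+b*vy),b-a,np.median(w[:,2]))
d=np.load("pics/top0.npy");P=cloud("top",d)
for uv in((137,193),(346,153),(291,128),(170,281),(325,288),(375,110),(330,50),(195,130),(190,170),(435,150)): print(uv,P[uv[1],uv[0]].round())
E
python3 -c "
import cv2
a=cv2.imread('pics/top0.png')[150:270,215:425];cv2.imwrite('pics/c1.png',cv2.resize(a,None,fx=3.8,fy=3.8,interpolation=2))"
```

```text
top hist (array([  45, 3734,  133,  511,  364,  116,    1,    0,    0,    0,   12,
        551, 1776,  146,   50,   44,   21,  117,    1]), array([-20,  -4,   4,   8,  14,  20,  30,  36,  40,  50,  56,  62,  68,
        76,  90, 110, 140, 144, 150, 170]))
66 78 2097 70.32136591942435 (array([589.67409499,  12.15019367]), np.float64(66.2588102110212)) [586.88446526  12.67257935  70.27981031]
141 151 139 145.87945972142597 (array([589.88051517,  12.38261971]), np.float64(13.562604781803264)) [589.32782233  12.46164722 145.8423664 ]
7 15 648 12.179136807826694 (array([589.39066828,  12.11551602]), np.float64(82.93296318336053)) [556.55449268  11.60143939  11.94845181]
bar z (array([  19,  303, 1254, 1702,  760,  123,   12,   11,   16,   33,   65,
         71,   46,   64,  104,  119,   36,    6]), array([-20,  -4,  -2,   0,   2,   4,   6,   8,  10,  12,  14,  16,  18,
        20,  22,  24,  26,  28,  40]))
5 40 581 dir 0.5331331 ends (np.float64(423.34129475965113), np.float64(-303.7152646093476)) (np.float64(570.597174918731), np.float64(-216.8146464625494)) 170.98541979371905 21.230271
[... 1473 characters left out ...]
3405 13.962376352066826
5 18 190 dir 0.49384883 ends (np.float64(415.86757241760665), np.float64(-296.81554945862)) (np.float64(795.4441686161276), np.float64(-92.47346501704635)) 431.0847686808721 9.588030522294844
20 28 102 dir 0.57450736 ends (np.float64(409.5560519681567), np.float64(-308.1346910635129)) (np.float64(499.9099439756059), np.float64(-249.6444382703263)) 107.6333404159125 22.10443202362626
(137, 193) [652. 300.  52.]
(346, 153) [ 696. -201.   18.]
(291, 128) [750. -71.  86.]
(170, 281) [447. 253.  -1.]
(325, 288) [382. -99.  12.]
(375, 110) [ 724. -242.  182.]
(330, 50) [ 745. -125.  387.]
(195, 130) [816. 162.  -5.]
(190, 170) [675. 167.  97.]
(435, 150) [ 671. -414.   30.]
```

View pics/c1.png

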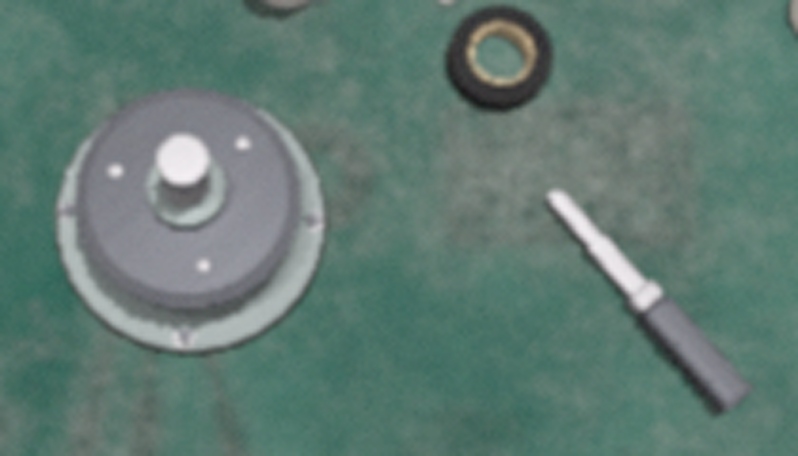

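The crop shows the tongue tip at crop (553,195), the collar at (645,297) and the grip's rear centre at (733,398). The cap's post top is at (183,158). Next I refine the bar with rays from both views.

```bash
python3 - <<'E'
from h import *
def tri(a,b):
    A=[];o=[]
    for n,uv in(("top",a),("side",b)):
        c,_=cam(n); e=c['eye']; r=onplane(n,uv,0)[0]-e; r/=np.linalg.norm(r); M=np.eye(3)-np.outer(r,r); A.append(M);o.append(M@e)
    return np.linalg.lstsq(np.vstack(A),np.hstack(o),rcond=None)[0]
E={}
for n,roi in(("top",(350,418,192,262)),("side",(297,360,182,204))):
    im=cv2.imread(f"pics/{n}0.png").astype(int)[roi[2]:roi[3],roi[0]:roi[1]]
    b,g,r=im[...,0],im[...,1],im[...,2]
    gr=g-r
    v=im.max(-1)
    med=np.median(im.reshape(-1,3),0); print(n,med)
    light=((im.min(-1)>120)).astype(np.uint8); dark=((gr<18)&(v<95)).astype(np.uint8)
    pts={}
    for nm,m in(("light",light),("dark",dark)):
        k,l,s,_=cv2.connectedComponentsWithStats(m); i=1+np.argmax(s[1:,4]); yx=np.argwhere(l==i)
        xy=(yx[:,::-1]+[roi[0],roi[2]]).astype(np.float32)
        vx,vy,x0,y0=cv2.fitLine(xy,2,0,.01,.01).ravel(); t=(xy-[x0,y0])@[vx,vy]
        a=np.array([x0,y0])+np.array([vx,vy])*t.min(); c=np.array([x0,y0])+np.array([vx,vy])*t.max()
        if a[1]>c[1] if n=="top" else a[0]>c[0]: a,c=c,a
        pts[nm]=(a,c); print(n,nm,len(xy),a.round(1),c.round(1))
        for z in((16,) if nm=="light" else (12,24)): 
            w=onplane(n,[a,c],z); print('   z',z,w[:,:2].round(1).tolist(),'dir',np.arctan2(*(w[0]-w[1])[[1,0]]).round(3),'len',np.linalg.norm(w[0]-w[1]).round(1))
    E[n]=pts
print('tip tri',tri(E['top']['light'][0],E['side']['light'][0]),'tail',tri(E['top']['dark'][1],E['side']['dark'][1]),'collar',tri(E['top']['light'][1],E['side']['light'][1]))
E
```

```text
top [112. 122.  91.]
top light 454 [359.4 199.5] [408.4 253.7]
   z 16 [[576.5, -213.5], [433.4, -303.3]] dir 0.56 len 168.9
top dark 107 [378.7 228.3] [404.4 257.7]
   z 12 [[502.2, -247.0], [425.9, -293.3]] dir 0.545 len 89.3
   z 24 [[500.4, -243.9], [425.0, -289.5]] dir 0.545 len 88.2
side [101. 107.  81.]
side light 87 [300.1 193.5] [329.1 189.9]
   z 16 [[575.7, -210.2], [499.1, -262.4]] dir 0.599 len 92.7
side dark 246 [300.9 198.1] [354.3 190. ]
   z 12 [[567.7, -189.7], [427.4, -294.2]] dir 0.64 len 174.9
   z 24 [[562.0, -167.0], [425.0, -269.0]] dir 0.64 len 170.8
tip tri [ 576.80282372 -213.90296205   14.10379544] tail [ 426.57314639 -293.04116339   12.55528401] collar [ 470.18585352 -304.54303269   -3.17714672]
```

```bash
python3 -m pendant '[0,0,0,4.88,-2.27,0,1, 0,0,0,4.88,-2.27,0,1, 0,0,0,4.88,-2.27,0,1, 0,0,0,4.88,-2.27,0,1, 0,0,0,4.88,-2.27,0,1, 0,0,0,4.88,-2.27,0,1, 0,0,0,4.88,-2.27,0,1, 0,0,0,4.88,-2.27,0,1, 0,0,-0.134,0,0,6,0.6, 0,0,-0.133,0,0,6,0.6]'
```

```text
clock: 1.35
tool_pos: [485.5, -268.3, 110.2]
ee_rot: [[0.849, 0.528, 0.001], [0.528, -0.849, -0.001], [0.0, 0.002, -1.0]]
contact_force: [-0.2, 0.1, -0.6]
opening: 52.2
grasp_force: 0.0
```

```bash
python3 -m pendant '[0,0,0,0,0,5,0.6, 0,0,0,0,0,3.5,0.6, 0,0,0,0,0,1.5,0.6, 0,0,0,0,0,0.7,0.6, 0,0,0,0,0,0,0.6, 0,0,0,0,0,0,0, 0,0,0,0,0,0,0, 0,0,0,0,0,0,0, 0,0,0,0,0,0,0, 0,0,0,0,0,0,0]'
```

```text
clock: 2.6
tool_pos: [485.6, -269.6, 5.9]
ee_rot: [[0.853, 0.523, 0.002], [0.523, -0.853, -0.002], [0.001, 0.002, -1.0]]
contact_force: [-0.8, 0.7, 6.3]
opening: 20.7
grasp_force: 60.9
```

```bash
python3 -m pendant '[0,0,0,0,0,-3.87,0, 0,0,0,2.84,-2.74,0,0, 0,0,0,2.84,-2.74,0,0, 0,0,0,2.83,-2.73,0,0, 0,0,-0.15,0,0,0,0, 0,0,-0.15,0,0,0,0, 0,0,-0.15,0,0,0,0, 0,0,-0.15,0,0,0,0, 0,0,0,0,0,0,0, 0,0,0,0,0,0,0]'
python3 - <<'E'
from h import *
ims=[]
for n,r in(("top",(225,335,165,285)),("side",(225,335,140,260))):
    p,d=vision.grab_frame(n); cv2.imwrite(f"pics/{n}1.png",p[:,:,::-1]); np.save(f"pics/{n}1.npy",d)
    ims.append(cv2.resize(p[r[2]:r[3],r[0]:r[1],::-1],None,fx=3.6,fy=3.6,interpolation=2))
cv2.imwrite("pics/c2.png",np.hstack(ims))
s=get_state();print(s['contact_force'],s['torque'],s['tool_pos'])
E
```

```text
clock: 3.85
tool_pos: [514.1, -154.2, 42.8]
ee_rot: [[0.411, 0.912, -0.0], [0.912, -0.411, 0.0], [0.0, -0.0, -1.0]]
contact_force: [-0.1, 0.3, -3.2]
opening: 20.8
grasp_force: 59.9
[-0.13312623 -0.09743846 -2.62753028] [ 0.06794559 -0.06027334  0.00671983] [ 514.2052774  -154.31766782   42.93444145]
```

View pics/c2.png

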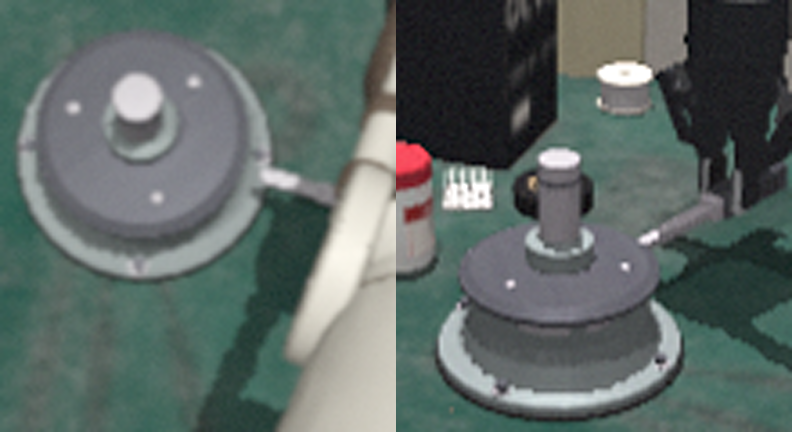

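The tongue tip shows at full-frame (297.8,213.9) in the top view and (292.8,207.5) in the side view. It stands just outside the cap, roughly level with the groove.

```bash
cat >> h.py <<'E'
def tri(a,b):
    A=[];o=[]
    for n,uv in(("top",a),("side",b)):
        c,_=cam(n); e=c['eye']; r=onplane(n,uv,0)[0]-e; r/=np.linalg.norm(r); M=np.eye(3)-np.outer(r,r); A.append(M);o.append(M@e)
    return np.linalg.lstsq(np.vstack(A),np.hstack(o),rcond=None)[0]
C=np.array([590.5,14.2])
def st():
    "polar view of the tool about the axis: R, bearing error, forces along/across the bar"
    s=get_state(); p=np.array(s['tool_pos']); R=np.array(s['ee_rot']); b=np.arctan2(R[1,0],R[0,0])
    d=C-p[:2]; f=R.T@np.array(s['contact_force']); m=R.T@np.array(s['torque'])
    print(f"t {s['clock']:.2f} yaw {b:.4f} ahead {d@R[:2,0]:.1f} side {d@R[:2,1]:.1f} z {p[2]:.1f} f_tool {f.round(2)} m_tool {m.round(3)} open {s['opening']:.1f}")
E
python3 - <<'E'
from h import *
print('tip',tri((297.8,213.9),(292.8,207.5)), onplane("top",(297.8,213.9),50),onplane("side",(292.8,207.5),50))
# visible tongue line: top view depth
print('post', tri(pix("top",[589.9,12.4,146])[0],pix("side",[591.4,15.8,146])[0]))
st()
E
```

```text
tip [554.89119127 -59.77036743  50.1248465 ] [[554.18520884 -59.88222535  50.        ]] [[555.72288401 -60.12864186  50.        ]]
post [591.45079334  12.60702649 144.25032578]
t 3.95 yaw 1.1483 ahead 185.0 side 0.5 z 42.9 f_tool [-0.14 -0.08  2.63] m_tool [-0.027  0.087 -0.007] open 20.6
```

```bash
python3 -m pendant '[0,0,0,1,0,0,0, 0,0,0,1,0,0,0, 0,0,0,0.7,0,0,0, 0,0,0,0.1,0,0,0, 0,0,0,0.1,0,0,0, 0,0,0,0.1,0,0,0, 0,0,0,0.1,0,0,0, 0,0,0,0.1,0,0,0, 0,0,0,0.1,0,0,0, 0,0,0,0,0,0,0]' >/dev/null; python3 -c "from h import *;st()"
```

```text
t 5.20 yaw 1.1499 ahead 151.9 side 0.7 z 43.0 f_tool [-0.28  0.61  2.08] m_tool [ 0.049 -0.001 -0.002] open 20.7
```

```bash
python3 -m pendant '[0,0,0,0.05,0,0,0, 0,0,0,0.05,0,0,0, 0,0,0,0.05,0,0,0, 0,0,0,0.05,0,0,0, 0,0,0,0.05,0,0,0, 0,0,0,0,0,0,0, 0,0,0,0,0,0,0, 0,0,0,0,0,0,0, 0,0,0,0,0,0,0, 0,0,0,0,0,0,0]' >/dev/null; python3 -c "from h import *;st()"
```

```text
t 6.45 yaw 1.1498 ahead 149.5 side 0.6 z 43.0 f_tool [-0.4  -0.17  2.88] m_tool [-0.009  0.062 -0.045] open 20.5
```

```bash
python3 -m pendant '[0,0,0,0.05,0,0,0, 0,0,0,0.05,0,0,0, 0,0,0,0.05,0,0,0, 0,0,0,0.05,0,0,0, 0,0,0,0.05,0,0,0, 0,0,0,0.05,0,0,0, 0,0,0,0,0,0,0, 0,0,0,0,0,0,0, 0,0,0,0,0,0,0, 0,0,0,0,0,0,0]' >/dev/null; python3 -c "from h import *;st()"
```

```text
t 7.70 yaw 1.1496 ahead 146.4 side 0.4 z 43.1 f_tool [0.52 2.3  1.63] m_tool [-0.248 -0.06   0.196] open 20.6
```

```bash
python3 -m pendant '[0,0,0,0,0.05,0,0, 0,0,0,0,0.05,0,0, 0,0,0,0.05,0,0,0, 0,0,0,0.05,0,0,0, 0,0,0,0.05,0,0,0, 0,0,0,0.05,0,0,0, 0,0,0,0,0,0,0, 0,0,0,0,0,0,0, 0,0,0,0,0,0,0, 0,0,0,0,0,0,0]' >/dev/null; python3 -c "from h import *;st()"
```

```text
t 8.95 yaw 1.1498 ahead 144.5 side -0.3 z 43.0 f_tool [-0.37  0.12  2.61] m_tool [-0.042  0.019 -0.032] open 20.2
```

```bash
python3 -m pendant '[0,0,0,0.05,0,0,0, 0,0,0,0.05,0,0,0, 0,0,0.02,0.003,-0.287,0,0, 0,0,0.02,0.003,-0.287,0,0, 0,0,0.02,0.003,-0.287,0,0, 0,0,0.02,0.003,-0.287,0,0, 0,0,0.02,0.003,-0.287,0,0, 0,0,0,0,0,0,0, 0,0,0,0,0,0,0, 0,0,0,0,0,0,0]' >/dev/null; python3 -c "from h import *;st()"
```

```text
t 10.20 yaw 1.0498 ahead 143.4 side -0.5 z 43.1 f_tool [0.19 4.43 2.5 ] m_tool [-0.748 -0.036  0.436] open 20.7
```

```bash
python3 -m pendant '[0,0,0.025,0.004,-0.358,0,0, 0,0,0.025,0.004,-0.358,0,0, 0,0,0.025,0.004,-0.358,0,0, 0,0,0.025,0.004,-0.358,0,0, 0,0,0.025,0.004,-0.358,0,0, 0,0,0.025,0.004,-0.358,0,0, 0,0,0.025,0.004,-0.358,0,0, 0,0,0.025,0.004,-0.358,0,0, 0,0,0,0,0,0,0, 0,0,0,0,0,0,0]' >/dev/null; python3 -c "from h import *;st()"
```

```text
t 11.45 yaw 0.8498 ahead 143.2 side -0.1 z 43.0 f_tool [2.45 4.47 2.91] m_tool [-0.69   0.467  0.459] open 20.5
```

```bash
python3 -m pendant '[0,0,0.01,0,-0.143,0,0, 0,0,0.01,0,-0.143,0,0, 0,0,0.01,0,-0.143,0,0, 0,0,0.01,0,-0.143,0,0, 0,0,0.01,0,-0.143,0,0, 0,0,0.01,0,-0.143,0,0, 0,0,0,0,0,0,0, 0,0,0,0,0,0,0, 0,0,0,0,0,0,0, 0,0,0,0,0,0,0]' >/dev/null; python3 -c "from h import *;st()"
```

```text
t 12.70 yaw 0.7892 ahead 143.3 side -0.7 z 43.1 f_tool [2.8  4.77 3.39] m_tool [-0.78   0.417  0.479] open 20.6
```

```bash
python3 -m pendant '[0,0,0.01,0,-0.143,0,0, 0,0,0.01,0,-0.143,0,0, 0,0,0.01,0,-0.143,0,0, 0,0,0.01,0,-0.143,0,0, 0,0,0.01,0,-0.143,0,0, 0,0,0,0,0,0,0, 0,0,0,0,0,0,0, 0,0,0,0,0,0,0, 0,0,0,0,0,0,0, 0,0,0,0,0,0,0]' >/dev/null; python3 -c "from h import *;st()"
```

```text
t 13.95 yaw 0.7392 ahead 143.3 side -0.8 z 43.2 f_tool [2.16 4.65 2.63] m_tool [-0.772  0.523  0.448] open 20.7
```

```bash
python3 -m pendant '[0,0,0.01,0,-0.143,0,0, 0,0,0.01,0,-0.143,0,0, 0,0,0.01,0,-0.143,0,0, 0,0,0.01,0,-0.143,0,0, 0,0,0.01,0,-0.143,0,0, 0,0,0,0,0,0,0, 0,0,0,0,0,0,0, 0,0,0,0,0,0,0, 0,0,0,0,0,0,0, 0,0,0,0,0,0,0]' >/dev/null; python3 -c "from h import *;st()"
```

```text
t 15.20 yaw 0.6893 ahead 143.3 side -0.9 z 43.2 f_tool [3.42 4.56 2.63] m_tool [-0.742  0.455  0.435] open 20.5
```

```bash
python3 -m pendant '[0,0,0.01,0,-0.143,0,0, 0,0,0.01,0,-0.143,0,0, 0,0,0.01,0,-0.143,0,0, 0,0,0.01,0,-0.143,0,0, 0,0,0.01,0,-0.143,0,0, 0,0,0,0,0,0,0, 0,0,0,0,0,0,0, 0,0,0,0,0,0,0, 0,0,0,0,0,0,0, 0,0,0,0,0,0,0]' >/dev/null; python3 -c "from h import *;st()"
```

```text
t 16.45 yaw 0.6393 ahead 143.4 side -0.9 z 43.2 f_tool [3.14 4.12 2.9 ] m_tool [-0.803  0.55   0.48 ] open 20.6
```

```bash
python3 -m pendant '[0,0,0.01,0,-0.143,0,0, 0,0,0.01,0,-0.143,0,0, 0,0,0.01,0,-0.143,0,0, 0,0,0.01,0,-0.143,0,0, 0,0,0.01,0,-0.143,0,0, 0,0,0,0,0,0,0, 0,0,0,0,0,0,0, 0,0,0,0,0,0,0, 0,0,0,0,0,0,0, 0,0,0,0,0,0,0]' >/dev/null; python3 -c "from h import *;st()"
```

```text
t 17.70 yaw 0.5893 ahead 143.4 side -1.0 z 43.2 f_tool [3.59 3.82 2.2 ] m_tool [-0.733  0.491  0.476] open 20.6
```

```bash
python3 -m pendant '[0,0,0.01,0,-0.143,0,0, 0,0,0.01,0,-0.143,0,0, 0,0,0.01,0,-0.143,0,0, 0,0,0.01,0,-0.143,0,0, 0,0,0.01,0,-0.143,0,0, 0,0,0,0,0,0,0, 0,0,0,0,0,0,0, 0,0,0,0,0,0,0, 0,0,0,0,0,0,0, 0,0,0,0,0,0,0]' >/dev/null; python3 -c "from h import *;st()"
```

```text
t 18.95 yaw 0.5392 ahead 143.4 side -1.3 z 43.2 f_tool [3.49 4.84 2.53] m_tool [-0.858  0.447  0.527] open 20.7
```

```bash
python3 -m pendant '[0,0,0.01,0,-0.143,0,0, 0,0,0.01,0,-0.143,0,0, 0,0,0.01,0,-0.143,0,0, 0,0,0,0,0,0,0, 0,0,0,0,0,0,0, 0,0,0,0,0,0,0, 0,0,0,0,0,0,0, 0,0,0,0,0,0,0, 0,0,0,0,0,0,0, 0,0,0,0,0,0,0]' >/dev/null; python3 -c "from h import *;st()"
```

```text
t 20.20 yaw 0.5087 ahead 143.4 side -2.1 z 43.5 f_tool [1.53 6.88 3.54] m_tool [-1.302  0.279  0.732] open 20.3
```

```bash
python3 -m pendant '[0,0,0.01,0,-0.143,0,0, 0,0,0.01,0,-0.143,0,0, 0,0,0,0,0,0,0, 0,0,0,0,0,0,0, 0,0,0,0,0,0,0, 0,0,0,0,0,0,0, 0,0,0,0,0,0,0, 0,0,0,0,0,0,0, 0,0,0,0,0,0,0, 0,0,0,0,0,0,0]' >/dev/null; python3 -c "from h import *;st()"
```

```text
t 21.45 yaw 0.4884 ahead 143.4 side -2.6 z 43.5 f_tool [2.6  9.13 4.02] m_tool [-1.517  0.175  0.909] open 20.7
```

```bash
python3 -m pendant '[0,0,-0.02,0.003,0.287,0,0, 0,0,-0.02,0.003,0.287,0,0, 0,0,-0.02,0.003,0.287,0,0, 0,0,-0.02,0.003,0.287,0,0, 0,0,-0.02,0.003,0.287,0,0, 0,0,-0.02,0.003,0.287,0,0, 0,0,0,0,0,0,0, 0,0,0,0,0,0,0, 0,0,0,0,0,0,0, 0,0,0,0,0,0,0]' >/dev/null; python3 -c "from h import *;st()"
```

```text
t 22.70 yaw 0.6099 ahead 143.6 side -0.3 z 42.9 f_tool [-0.06 -0.06  2.83] m_tool [0.008 0.024 0.021] open 20.5
```

```bash
python3 -m pendant '[0,0,-0.01,0,0.143,0,0, 0,0,-0.01,0,0.143,0,0, 0,0,-0.01,0,0.143,0,0, 0,0,0,0,0,0,0, 0,0,0,0,0,0,0, 0,0,0,0,0,0,0, 0,0,0,0,0,0,0, 0,0,0,0,0,0,0, 0,0,0,0,0,0,0, 0,0,0,0,0,0,0]' >/dev/null; python3 -c "from h import *;st()"
```

```text
t 23.95 yaw 0.6398 ahead 143.6 side -0.5 z 43.0 f_tool [0.04 0.4  1.96] m_tool [-0.027 -0.042  0.009] open 20.6
```

```bash
python3 -m pendant '[0,0,-0.01,0,0.143,0,0, 0,0,-0.01,0,0.143,0,0, 0,0,0,0,0,0,0, 0,0,0,0,0,0,0, 0,0,0,0,0,0,0, 0,0,0,0,0,0,0, 0,0,0,0,0,0,0, 0,0,0,0,0,0,0, 0,0,0,0,0,0,0, 0,0,0,0,0,0,0]' >/dev/null; python3 -c "from h import *;st()"
```

```text
t 25.20 yaw 0.6599 ahead 143.7 side -0.3 z 42.9 f_tool [ 0.27 -3.09  2.69] m_tool [ 0.57   0.002 -0.35 ] open 20.4
```

```bash
python3 -m pendant '[0,0,-0.04,0.011,0.574,0,0, 0,0,-0.04,0.011,0.574,0,0, 0,0,-0.04,0.011,0.574,0,0, 0,0,-0.04,0.011,0.574,0,0, 0,0,-0.04,0.011,0.574,0,0, 0,0,-0.04,0.011,0.574,0,0, 0,0,-0.04,0.011,0.574,0,0, 0,0,-0.04,0.011,0.574,0,0, 0,0,-0.04,0.011,0.574,0,0, 0,0,0,0,0,0,0]' >/dev/null; python3 -c "from h import *;st()"
```

```text
t 26.45 yaw 1.0195 ahead 144.2 side -0.3 z 42.8 f_tool [-1.71 -3.95  1.04] m_tool [ 0.607 -0.104 -0.387] open 20.6
```

```bash
python3 -m pendant '[0,0,-0.04,0.013,0.575,0,0, 0,0,-0.04,0.013,0.575,0,0, 0,0,-0.04,0.013,0.575,0,0, 0,0,-0.04,0.013,0.575,0,0, 0,0,-0.04,0.013,0.575,0,0, 0,0,-0.04,0.013,0.575,0,0, 0,0,-0.04,0.013,0.575,0,0, 0,0,-0.04,0.013,0.575,0,0, 0,0,0,0,0,0,0, 0,0,0,0,0,0,0]' >/dev/null; python3 -c "from h import *;st()"
```

```text
t 27.70 yaw 1.3388 ahead 144.3 side -0.3 z 42.9 f_tool [-3.19 -3.36  3.17] m_tool [ 0.57  -0.356 -0.354] open 20.9
```

```bash
python3 -m pendant '[0,0,-0.02,0.003,0.287,0,0, 0,0,-0.02,0.003,0.287,0,0, 0,0,-0.02,0.003,0.287,0,0, 0,0,-0.02,0.003,0.287,0,0, 0,0,-0.015,0,0.215,0,0, 0,0,-0.014,0,0.2,0,0, 0,0,0,0,0,0,0, 0,0,0,0,0,0,0, 0,0,0,0,0,0,0, 0,0,0,0,0,0,0]' >/dev/null; python3 -c "from h import *;st()"
```

```text
t 28.95 yaw 1.4487 ahead 144.3 side -0.2 z 42.9 f_tool [-2.42 -3.84  2.94] m_tool [ 0.63  -0.508 -0.37 ] open 20.6
```

```bash
python3 -m pendant '[0,0,0.012,0,-0.172,0,0, 0,0,0.012,0,-0.172,0,0, 0,0,0.012,0,-0.172,0,0, 0,0,0.012,0,-0.172,0,0, 0,0,0,0,0,0,0, 0,0,0,0,0,0,0, 0,0,0,0,0,0,0, 0,0,0,0,0,0,0, 0,0,0,0,0,0,0, 0,0,0,0,0,0,0]' >/dev/null; python3 -c "from h import *;st()"
```

```text
t 30.20 yaw 1.4008 ahead 143.9 side -0.4 z 43.0 f_tool [1.   0.64 2.13] m_tool [-0.016  0.009 -0.018] open 20.8
```

Free in the play. Now I draw the bar straight out.

```bash
python3 -m pendant '[0,0,0,-0.2,0,0,0, 0,0,0,-0.2,0,0,0, 0,0,0,-0.3,0,0,0, 0,0,0,-0.4,0,0,0, 0,0,0,-1,0,0,0, 0,0,0,-1,0,0,0, 0,0,0,-1.5,0,0,0, 0,0,0,-2,0,0,0, 0,0,0,0,0,0,0, 0,0,0,0,0,0,0]' >/dev/null; python3 -c "from h import *;st()"
```

```text
t 31.45 yaw 1.4001 ahead 210.1 side -0.4 z 42.9 f_tool [-0.06 -1.07  1.71] m_tool [ 0.026 -0.004  0.024] open 20.5
```

```bash
python3 -m pendant '[0,0,0,-2.7,-1.4,0,0, 0,0,0,-2.7,-1.4,0,0, 0,0,0,-2.6,-1.4,0,0, 0,0,0,0,0,1.5,0, 0,0,0,0,0,1,0, 0,0,0,0,0,0.6,0, 0,0,0,0,0,0.3,0, 0,0,0,0,0,0.2,0, 0,0,0,0,0,0,0, 0,0,0,0,0,0,0]' >/dev/null; python3 -c "from h import *;st()"
```

```text
t 32.70 yaw 1.4009 ahead 290.0 side 41.4 z 7.3 f_tool [-0.22 -0.77  2.9 ] m_tool [-0.021  0.014  0.028] open 20.8
```

Weight still carried, so lower about 1.5 mm more.

```bash
python3 -m pendant '[0,0,0,0,0,0.05,0, 0,0,0,0,0,0.05,0, 0,0,0,0,0,0.05,0, 0,0,0,0,0,0.05,0, 0,0,0,0,0,0,0, 0,0,0,0,0,0,0, 0,0,0,0,0,0,0, 0,0,0,0,0,0,0, 0,0,0,0,0,0,0, 0,0,0,0,0,0,0]' >/dev/null; python3 -c "from h import *;st()"
```

```text
t 33.95 yaw 1.4009 ahead 290.0 side 41.6 z 5.8 f_tool [ 0.87 -4.78 -6.1 ] m_tool [0.65  0.279 0.03 ] open 20.7
```

```bash
python3 -m pendant '[0,0,0,0,0,-0.05,0.3, 0,0,0,0,0,0,0.4, 0,0,0,0,0,0,0.6, 0,0,0,0,0,0,0.6, 0,0,0,0,0,-0.5,0.6, 0,0,0,0,0,-3,0.6, 0,0,0,0,0,-5,0.6, 0,0,0,0,0,-5,0.6, 0,0,0,0,0,-5,0.6, 0,0,0,0,0,0,0.6]' >/dev/null; python3 -m pendant '[0,0,0,-4,0,-2,0.6, 0,0,0,-4,0,-2,0.6, 0,0,0,-4,0,0,0.6, 0,0,0,-4,0,0,0.6, 0,0,0,0,0,0,0.6, 0,0,0,0,0,0,0.6, 0,0,0,0,0,0,0.6, 0,0,0,0,0,0,0.6, 0,0,0,0,0,0,0.6, 0,0,0,0,0,0,0.6]' >/dev/null; python3 - <<'E'
from h import *
st(); ims=[]
for n in("top","side"):
    p,d=vision.grab_frame(n); cv2.imwrite(f"pics/{n}2.png",p[:,:,::-1]); ims.append(cv2.resize(p[80:320,120:450,::-1],None,fx=1.2,fy=1.2))
cv2.imwrite("pics/c3.png",np.hstack(ims))
E
```

```text
t 36.45 yaw 1.4011 ahead 449.7 side 41.7 z 230.6 f_tool [ 0.22  1.14 -0.8 ] m_tool [-0.01  -0.012  0.005] open 51.6
```

View pics/c3.png

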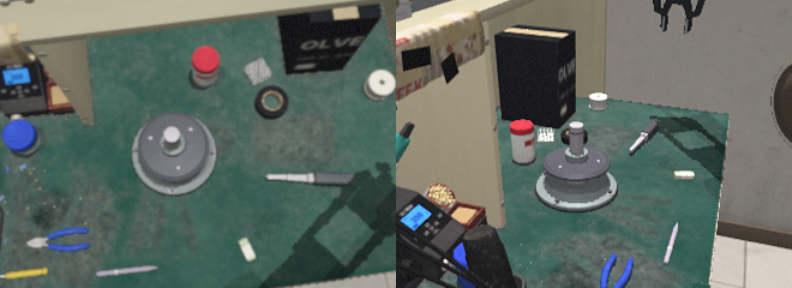

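The top half shows the bar lying flat from crop (267,177) to (352,180), clear of the swivel. The jar, tape and cutters look undisturbed, and the gripper is well away.

```bash
python3 -c "
from bench import manip
print(manip.finish_job())"
```

```text
the job is handed in; nothing more can be done
None
```

I handed the job in at about 36.6 s. The nut bottomed at about 9 N, then I backed it off one eighth of a turn, reckoned from the bar's swing after taking up the slack and good to about 0.03 rad. The bar lies on the bench clear of the swivel, and the other things look untouched.

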